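Set the guide of a tube-rack reading station with its knurled wheel and clamp it

ROBOT

A 7-joint arm with a two-finger parallel gripper is mounted at the origin on the work surface. World frame = base frame: x ahead of the robot, y to its left, z up, the work surface at z = 0. Lengths are in m, angles in rad, forces in N, time in s.
With the tool pointing down it reaches from about 0.4 to 0.9 m from the base axis. Payload 5.5 kg.
Tool frame: the origin (TCP) lies at the centre of the arm's flange, where the gripper is bolted on; the fingertips stand 178 mm ahead of it and the grasp point (between the pads) lies 159 mm ahead of it (grasp_offset is the distance from the TCP to the grasp point, in m); z points along the fingers, y is the line along which they close (so a half turn about z gives the same grasp; the last joint's range is limited). The gripper opens to 92 mm and grips with 3 to 60 N. Pads are 19 mm wide; open, the fingers measure 130 mm over their backs; the gripper's body (75 mm by 190 mm) begins 47 mm behind the grasp point.
Start: joints at [-1.071, 0.501, -0.427, 1.55, 0.221, 1.138, -0.21], TCP at [0.152, 0.632, 0.405] pointing down, gripper open.
Joint ranges: [-2.88, 2.88], [-0.31, 2.03], [-1.54, 1.56], [0.2, 2.42], [-1.41, 4.55], [0.19, 2.02], [-2.57, 2.57]. Speed limits (rad/s): [2.57, 2.57, 3.14, 3.14, 3.14, 3.14, 3.14].

INTERFACE

Orientations are given as a unit quaternion [w, x, y, z].
In Python, from plant import * gives the robot as it stands.
- The arm moves only by the tool play_rows, never from a script. Its argument "commands" is a list of rows, each a list of 7 numbers: the shift along the world's x, y, z in units of 30 mm (1.0 is 30 mm), then the turn, a rotation vector about the world's x, y, z in units of 6 degrees (1.0 is 6 degrees), then the closure, from -1 (fully open) to 1 (shut). A call has exactly 10 rows; each row shifts and turns the commanded pose from where the row before left it; what a row does not reach is not made up. A row lasts 1/8 s, in which the tool goes at most 62.5 mm and 10.7 degrees, less where a joint would pass 70% of its speed; a pose out of reach is approached as far as the arm can. A call is refused whole if a number of a shift passes 1 or a number of a turn 1, either way. A call with a gripper value outside its range is refused whole. The fingers move at their own pace and stop on an object; "grip_force" is the grip in N (left out, the last holds). Time passes only in rows, so rows that do not move let the fingers close, or fill a call up. It gives the time, the measured TCP pose, the force, the opening and the grip force at its end, in the units of the state.
- get_state(): the state, without advancing time (a new reading comes with each control period).
- get_image(name): name is "side" or "top"; returns a dict with "color" (420x560x3 uint8, red, green, blue), "K" (3x3 intrinsics, pixels), "rvec" (rotation vector, rad) and "tvec" (3), from world to camera coordinates, as OpenCV has them. Camera axes: x right, y down, z forward; pixel columns grow to the right and rows downward; lengths in m; the calibration is good to about 2 mm. A picture is of the moment at which its call begins. There is no depth.
- close_job(): hands the job in; it is judged then, once.
The state is a dict: "t": time; "joint_positions": joint angles; "qvel": joint speeds; "joint_torque": joint torques, N m; "tcp_pos": TCP position; "tool_rot": TCP orientation; "wrist_force": force on the tool from outside, world axes, zero at the start; "torque": the same for the moment, N m; "grip_width": opening from 0.0 (shut) to 1.0 (fully open); "grip_force": force on a finger pad.
Only numpy, scipy, OpenCV 4.12 (cv2) and the standard library are available. Lean on these libraries where they do the work, as an engineer would, in place of code of your own. Each camera call takes 0.05 s, during which the arm holds its last target. There are 200 camera calls.

TASK

Set the lane of the tube-rack reading station: roll its black knurled wheel under a fingertip, top away from the robot, until the gap has closed so far that the red pointer stands at the middle of the green gauge mark, and let the wheel rest there. Then push the orange clamp lever clockwise (seen from above) with a fingertip until it stops, to lock the setting, and withdraw. Move the blue guide only through its wheel, never by pushing on the guide or the parts fixed to it, and do not lift or shift the racks, tubes, bottles, jar or tub.

Things in the scene. Friction and masses are not known exactly. Their poses are not given: they have to be found in the camera images.
- station: White box-shaped rack reading station, fixed, 260 (x) by 340 (y) mm, deck 40 mm high. Origin: centre of underside; x away from the operator, y left along the lane, z up; yaw within 0.3 rad. Lane between aluminium fence (face x = +65, top 76 mm up) and blue guide rail (12 thick, 320 long, top 75 mm up, slides along x). Tallest part: grey reader head, 125 mm.
- wheel_top (a point): Top of the black knurled wheel, 82 mm above the table, at (-75, -60, 82) mm in the station's frame. Wheel: 60 mm across its 24 ribs (2.5 high), 26 wide, axle along station y, 30 mm below. It stands 10 mm out of grey cheeks left and right; fore and aft it is free. A fingertip pressed lightly (5 to 15 N) on top and moved along x turns it; drag about 2 N at the rim; stays when let go.
- wheel (a joint): Turn of the wheel, rad; grows as its top moves along station +x (away from the robot). Each rad moves the guide and pointer 5 mm along +x (6 mm at the rim gives 1 mm). Can be rolled back. 4.0: pointer on the mark; stop at 4.6, 3 mm past it. Starts between 0.4 and 2.4.
- pointer (a point): Tip of the red pointer (2.6 mm wide) carried by the blue guide, over the white scale plate, 44 mm above the table. Starts 8 to 18 mm short of the mark, on its robot side; moves along station +x as the gap closes. Lane gap is 26 mm with the pointer on the mark.
- mark (a point): Middle of the green gauge mark on the white scale plate: a green bar 4 mm wide along station x and 22 mm long (black graduations every 5 mm either side). This point lies at (-25, 36, 43) mm in the station's frame.
- lever_hub (a point): Top centre of the clamp lever's hub, on its vertical pivot, 67 mm above the table, at (-85, 90, 67) mm in the station's frame. Hub 26 mm across; it stands on a slotted steel plate, 34 mm wide along y and 45 mm above the table, which belongs to the guide.
- lever_end (a point): Centre of the ball end (16 mm) of the orange clamp lever, 62 mm from its pivot, 73 mm above the table. The handle is a 12 mm round bar rising outward from the hub (67 mm up at 30 mm out); 20 mm clear height over the deck below its outer half; when loose it overhangs the deck's front edge by about 20 mm.
- lock (a joint): Turn of the clamp lever, rad: 0 pointing straight to the station's front (-x, loose), growing as it swings clockwise seen from above, towards station +y (left), to its stop at 1.3 (locked). Drags lightly (about 1 N at the end), stays where it is left. Starts between 0 and 0.25.
- lane_rack: Cream single-row rack, 22 mm by 112 mm, with five purple-capped tubes, 95 mm high over all, standing loose in the lane against the fence. Origin: centre of its underside. Stays where it is.
- control_vial: Small amber vial with a blue cap, 24 mm across and 42 mm high, loose on the right front of the deck. Origin: centre of its underside. Stays where it is.
- green_rack: Green block rack, 105 by 165 by 45 mm, with seven purple-capped tubes standing 97 mm high, on the table left of the station. Origin: centre of its underside. Stays where it is.
- blue_tub: Open light-blue plastic tub, 160 by 150 by 95 mm, on the table right of the station. Origin: centre of its underside. Stays where it is.
- red_jar: White jar with a red lid, 68 mm across, 85 mm high, on the table right of the station, in front of the tub. Origin: centre of its underside. Stays where it is.
- reagent: White reagent bottle with a blue cap, 56 mm across, 105 mm high, on the table left of the station, in front of the green rack. Origin: centre of its underside. Stays where it is.
- loose_tube: Purple-capped blood tube, 17 mm thick, 87 mm long, lying on the table in front of the station. Origin: the point of its underside at mid-length. Stays where it is.

How it is judged:
By the outcome, as a careful person would: the job done as asked, in the order asked, and still so for the second after the job is handed in, with the robot touching nothing.
It also fails if it takes over 61 s, if anything falls off the work surface, if the arm or the gripper's body presses on something with over 40 N, if the wrist force passes 120 N, or if a joint passes its speed limit or range.

## Working session

There is one attempt and no reset: what is moved stays moved. The work goes in short steps, Python scripts to look and compute and a tool call to move; the robot and the scene stay as the last step left them, time stands still between calls to the robot, and variables do not carry over. Pictures are saved under pics/ and viewed, at most 10 in all, crops included, and the job is handed in when it is done.

Besides the shell and the picture viewer there is one more tool, called after "Call:" as name(argument=value, ...) on one line, values as JSON. play_rows: Moves the arm, as the interface text tells. Its arguments: {"type":"object","properties":{"commands":{"type":"array"},"grip_force":{"type":"number"}},"required":["commands"]}

```bash
mkdir -p pics; ls; python3 - <<'E'
from plant import *
import cv2,numpy as np
for n in("side","top"):
    im=get_image(n); cv2.imwrite(f"pics/{n}0.png",im["color"][:,:,::-1])
    R=cv2.Rodrigues(np.array(im["rvec"]))[0]; print(n,np.round(im["K"],1).tolist(),np.round(-R.T@np.ravel(im["tvec"]),3),np.round(R,3).tolist())
s=get_state(); print(s)
E
```

```text
pics
side [[435.4, 0.0, 282.8], [0.0, 435.4, 209.6], [0.0, 0.0, 1.0]] [ 0.361 -0.67   0.909] [[0.962, -0.273, 0.005], [-0.2, -0.718, -0.667], [0.186, 0.641, -0.745]]
top [[397.0, 0.0, 287.4], [0.0, 397.0, 207.1], [0.0, 0.0, 1.0]] [0.457 0.052 1.136] [[-0.012, -1.0, 0.006], [-0.994, 0.011, -0.107], [0.107, -0.007, -0.994]]
{'t': 0.1, 'joint_positions': array([-1.0707762 ,  0.50177972, -0.42675371,  1.55134046,  0.22078639,
        1.13828169, -0.21029435]), 'qvel': array([-0.00020888, -0.00343029, -0.0008212 , -0.00202143,  0.00080931,
        0.00258922, -0.00221223]), 'joint_torque': array([-1.14224115e-02, -5.67868888e+01, -5.83858028e+00, -2.79910487e+01,
       -6.89491024e-02,  2.40713451e-02,  5.18303455e-05]), 'tcp_pos': array([0.15249912, 0.63153487, 0.40376303]), 'tool_rot': array([-1.33657199e-04,  1.18133467e-01,  9.92997334e-01, -8.72377420e-04]), 'wrist_force': array([ 0.48376011,  0.44604896, -0.26519973]), 'torque': array([-0.0672494 , -0.00401841, -0.02214863]), 'grip_force': 0.0, 'grip_width': 0.9987578438901802}
```

View pics/top0.png

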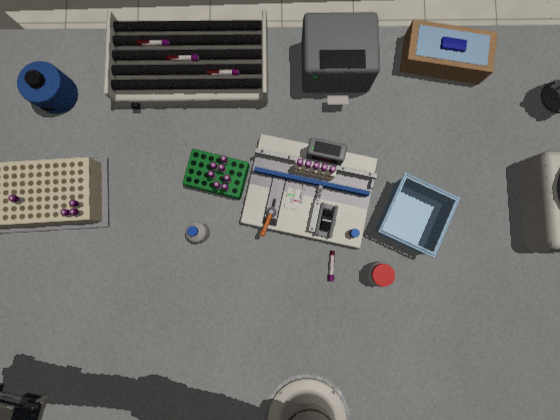

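View pics/side0.png

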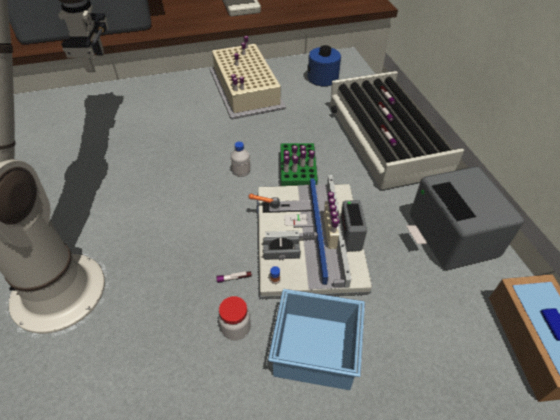

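The top view shows the station with deck corners near (260,136), (377,155), (361,247) and (242,223). The lever is at about (266,225), the wheel at about (326,220), and the mark at about (291,196). I'll look at enlarged crops of both views.

```bash
cat > h.py <<'E'
from plant import *
import cv2,numpy as np
def grab(n,k=1):
    ims=[get_image(n) for _ in range(k)]
    im=ims[0]; im["color"]=np.mean([i["color"] for i in ims],0).astype(np.uint8); 
    im["R"]=cv2.Rodrigues(np.array(im["rvec"]))[0]; im["t"]=np.ravel(im["tvec"]); im["c"]=-im["R"].T@im["t"]; return im
def ray(im,uv,z):
    d=im["R"].T@np.linalg.inv(im["K"])@np.array([uv[0],uv[1],1.]); return im["c"]+d*(z-im["c"][2])/d[2]
def proj(im,p): return cv2.projectPoints(np.float64(p).reshape(-1,3),np.array(im["rvec"],float),np.array(im["tvec"],float),np.array(im["K"],float),None)[0].reshape(-1,2)
def tri(a,ua,b,ub):
    A=[];y=[]
    for im,u in((a,ua),(b,ub)):
        d=im["R"].T@np.linalg.inv(im["K"])@np.array([u[0],u[1],1.]);d/=np.linalg.norm(d);P=np.eye(3)-np.outer(d,d);A.append(P);y.append(P@im["c"])
    return np.linalg.lstsq(np.vstack(A),np.hstack(y),rcond=None)[0]
def crop(im,x0,y0,w,h,s,name):
    c=cv2.resize(im["color"][y0:y0+h,x0:x0+w],None,fx=s,fy=s,interpolation=cv2.INTER_CUBIC); cv2.imwrite(name,c[:,:,::-1])
E
python3 - <<'E'
from h import *
t=grab("top",2);s=grab("side",2)
A=cv2.resize(t["color"][125:257,235:385],(0,0),fx=4,fy=4,interpolation=2)
B=cv2.resize(s["color"][172:304,245:375],(0,0),fx=4,fy=4,interpolation=2)
cv2.imwrite("pics/t1.png",A[:,:,::-1]);cv2.imwrite("pics/s1.png",B[:,:,::-1])
for n,im,(x0,y0,x1,y1) in(("top",t,(235,125,385,257)),("side",s,(245,172,375,304))):
    hsv=cv2.cvtColor(im["color"],cv2.COLOR_RGB2HSV); 
    for c,lo,hi in(("orange",(3,170,120),(20,255,255)),("green",(40,50,60),(85,255,255)),("red",(172,90,90),(180,255,255)),("red2",(0,90,90),(3,255,255)),("blue",(105,150,50),(125,255,255))):
        m=cv2.inRange(hsv,lo,hi); k=np.zeros_like(m);k[y0:y1,x0:x1]=255;m&=k
        N,_,st,ce=cv2.connectedComponentsWithStats(m)
        for i in range(1,N):
            if st[i,4]>2: print(n,c,st[i].tolist(),ce[i].round(1))
E
```

```text
top orange [260, 215, 11, 21, 43] [265.3 224.6]
top green [311, 147, 3, 3, 9] [312. 148.]
top green [235, 159, 14, 39, 318] [240.  175.9]
top green [287, 194, 8, 3, 11] [290.7 194.6]
top red2 [294, 200, 3, 1, 3] [295. 200.]
top blue [255, 168, 114, 27, 426] [310.9 180.9]
top blue [350, 230, 8, 6, 22] [352.9 233.4]
side orange [250, 195, 21, 7, 44] [259.1 198.1]
side green [280, 172, 38, 14, 410] [297. 178.]
side green [347, 201, 4, 4, 12] [348.7 202.5]
side green [297, 214, 3, 7, 15] [297.9 217.4]
side red2 [247, 273, 4, 2, 7] [248.4 273.4]
side blue [311, 179, 16, 98, 276] [318.2 227.8]
side blue [271, 267, 8, 10, 63] [274.6 271.3]
```

View pics/t1.png

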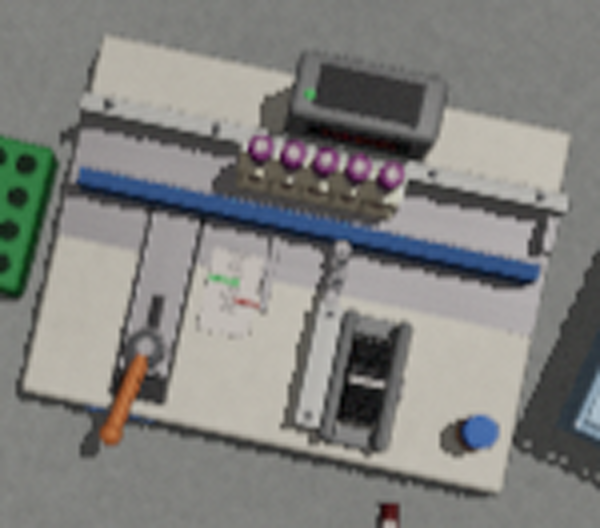

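View pics/s1.png

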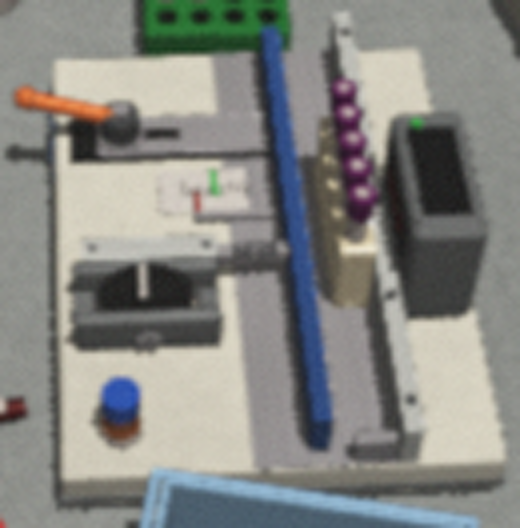

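The top crop shows deck corners at (107,37), (568,130), (497,492) and (22,395). The green bar is at (223,281), the pointer at (247,302), the lever ball at (113,435) and the wheel top at about (367,381). The side crop shows the green bar at (214,182), the red pointer at (197,201), the lever end at (24,97) and the wheel at (143,283).

```bash
cat >> h.py <<'E'
def kabsch2(S,W):
    S=np.array(S);W=np.array(W);a=S-S.mean(0);b=W-W.mean(0)
    yaw=np.arctan2((a[:,0]*b[:,1]-a[:,1]*b[:,0]).sum(),(a*b).sum()); c,s=np.cos(yaw),np.sin(yaw);R=np.array([[c,-s],[s,c]]);return yaw,R,W.mean(0)-R@S.mean(0)
E
python3 - <<'E'
from h import *
t=grab("top");s=grab("side")
f=lambda p,x0,y0:((p[0]+.5)/4-.5+x0,(p[1]+.5)/4-.5+y0)
T=lambda *p:f(p,235,125)
S=lambda *p:f(p,245,172)
cor=[T(107,37),T(568,130),T(497,492),T(22,395)]
st=np.array([[.13,.17],[.13,-.17],[-.13,-.17],[-.13,.17]])
W=np.array([ray(t,u,.04)[:2] for u in cor])
print(W.round(4).tolist()); print([np.linalg.norm(W[i]-W[i-1]).round(4) for i in range(4)])
yaw,R,o=kabsch2(st,W);print("top",yaw,o,((st@R.T+o)-W).round(4).tolist())
sc=[S(57,62),S(420,50),S(505,463)]
Ws=np.array([ray(s,u,.04)[:2] for u in sc]); st2=np.array([[-.13,.17],[.13,.17],[.13,-.17]])
y2,R2,o2=kabsch2(st2,Ws);print("side",y2,o2,((st2@R2.T+o2)-Ws).round(4).tolist())
for n,a,b in(("green",(290.7,194.6),(297.9,217.4)),("ball",T(113,435),S(24,97)),("wheeltop",T(367,381),S(143,266)),("hub",T(145,347),S(120,115)),("blue guide",(310.9,180.9),(318.2,227.8)),("pointer",T(247,302),S(197,201))):
    p=tri(t,a,s,b); print(n,p.round(4),"station",np.r_[R.T@(p[:2]-o),p[2]].round(4), 'reproj',(proj(t,p)-a).round(1))
    for im,u,nm in((t,a,"t"),(s,b,"s")):
        z={"green":.043,"ball":.073,"wheeltop":.082,"hub":.067,"blue guide":.07,"pointer":.044}[n]
        q=ray(im,u,z)[:2];print("   ",nm,q.round(4),(R.T@(q-o)).round(4))
E
```

```text
[[0.7843, 0.1157], [0.7138, -0.2088], [0.4606, -0.1508], [0.5311, 0.1756]]
[np.float64(0.2602), np.float64(0.3321), np.float64(0.2597), np.float64(0.3339)]
top -0.21911629814634734 [ 0.62243942 -0.01706617] [[0.002, 0.0049], [-0.0014, -0.0025], [-0.002, -0.004], [0.0014, 0.0015]]
side -0.23226340661982717 [ 0.62162091 -0.01638641] [[-0.0019, 0.0023], [0.001, -0.0003], [0.001, -0.002]]
green [0.608  0.0351 0.0458] station [-0.0255  0.0478  0.0458] reproj [[-0.1  0.4]]
    t [0.6094 0.0349] [-0.024   0.0479]
    s [0.6077 0.0374] [-0.0262  0.05  ]
ball [0.5002 0.1107 0.0813] station [-0.1471  0.0982  0.0813] reproj [[-0.   0.3]]
    t [0.5014 0.1111] [-0.146   0.0988]
    s [0.5007 0.1186] [-0.1483  0.106 ]
wheeltop [ 0.5337 -0.0571  0.0966] station [-0.078  -0.0584  0.0966] reproj [[-0.   0.1]]
    t [ 0.535  -0.0587] [-0.0763 -0.0596]
    s [ 0.5365 -0.0461] [-0.0776 -0.047 ]
hub [0.5597 0.0896 0.0688] station [-0.0844  0.0904  0.0688] reproj [[-0.1  0.4]]
    t [0.5608 0.0895] [-0.0833  0.0906]
    s [0.5591 0.0912] [-0.0853  0.092 ]
blue guide [ 0.644  -0.0209  0.0567] station [0.0219 0.001  0.0567] reproj [[-0.1  0.3]]
    t [ 0.6426 -0.0201] [0.0204 0.0014]
    s [ 0.6387 -0.031 ] [ 0.0189 -0.01  ]
pointer [0.592  0.0197 0.0502] station [-0.0377  0.0293  0.0502] reproj [[-0.   0.3]]
    t [0.5936 0.0194] [-0.0361  0.0293]
    s [0.5928 0.0247] [-0.038   0.0344]
```

Pose estimate: origin (0.622, -0.017), yaw about -0.22. The wheel top is near (0.535, -0.059). The hub check gives (-84, 90, 69), which matches the text. The pointer is about 12 mm short of the mark, which needs about 72 mm at the rim. I'll move over there with the gripper closed, turning -89° so the closed fingers' long side runs along the station's x.

Call:
play_rows(commands=[[0.9,-0.9,0,0,0,-0.74,1],[0.9,-0.9,0,0,0,-0.74,1],[0.9,-0.9,0,0,0,-0.74,1],[0.9,-0.9,0,0,0,-0.74,1],[0.9,-0.9,0,0,0,-0.74,1],[0.9,-0.9,0,0,0,-0.74,1],[0.9,-0.9,0,0,0,-0.74,1],[0.9,-0.9,0,0,0,-0.74,1],[0.9,-0.9,0,0,0,-0.74,1],[0.9,-0.9,0,0,0,-0.74,1]], grip_force=20)

```text
t: 1.65
tcp_pos: [0.4232, 0.361, 0.405]
tool_rot: [0.0, 0.486, 0.874, 0.0]
wrist_force: [-0.8, 0.3, 0.6]
grip_width: 0.008
grip_force: 0.0
```

Call:
play_rows(commands=[[0.3,-1,0,0,0,-0.74,1],[0.3,-1,0,0,0,-0.74,1],[0.3,-1,0,0,0,-0.74,1],[0.3,-1,0,0,0,-0.74,1],[0.3,-1,0,0,0,-0.74,1],[0.3,-1,0,0,0,-0.74,1],[0.3,-1,0,0,0,-0.74,1],[0.3,-1,0,0,0,-0.74,1],[0.3,-1,0,0,0,-0.74,1],[0.3,-1,0,0,0,-0.74,1]])

```text
t: 2.9
tcp_pos: [0.513, 0.0599, 0.4047]
tool_rot: [0.0, 0.781, 0.625, 0.0]
wrist_force: [0.3, 0.3, 0.3]
grip_width: 0.004
grip_force: 0.0
```

Call:
play_rows(commands=[[0.02,-0.39,0,0,0,0,1],[0.02,-0.39,-0.3,0,0,0,1],[0.02,-0.39,-0.5,0,0,0,1],[0.02,-0.39,-0.5,0,0,0,1],[0.02,-0.39,-0.5,0,0,0,1],[0.02,-0.39,-0.5,0,0,0,1],[0.02,-0.39,-0.5,0,0,0,1],[0.02,-0.39,-0.5,0,0,0,1],[0.02,-0.39,-0.5,0,0,0,1],[0.02,-0.39,-0.4,0,0,0,1]])

```text
t: 4.15
tcp_pos: [0.5184, -0.0559, 0.2777]
tool_rot: [-0.0, 0.779, 0.627, -0.0]
wrist_force: [-0.4, -0.3, 0.0]
grip_width: 0.006
grip_force: 0.0
```

```bash
python3 - <<'E'
from h import *
s=get_state();print(s["tcp_pos"].round(4),s["tool_rot"].round(3),s["joint_positions"].round(2),s["wrist_force"].round(2))
t=grab("top");S=grab("side")
A=cv2.resize(t["color"][165:255,285:375],(400,400),interpolation=2);B=cv2.resize(S["color"][190:280,245:335],(400,400),interpolation=2)
cv2.imwrite("pics/a2.png",np.hstack([A,B])[:,:,::-1])
E
```

```text
[ 0.5184 -0.0559  0.2777] [-0.     0.779  0.627 -0.   ] [-0.07  0.41  0.16  1.99 -0.09  0.74 -0.08] [-0.38 -0.35  0.01]
```

View pics/a2.png

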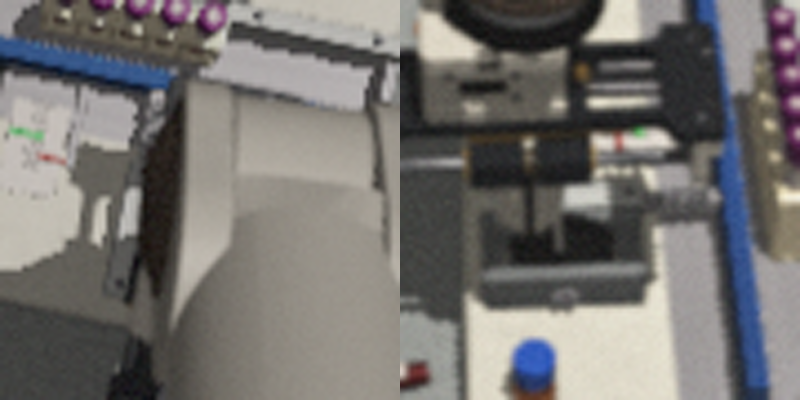

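The left crop (top view) still shows the green bar and red pointer beside the arm. The right crop (side view) shows the closed fingers, about 18 mm above the wheel and slightly on its robot side. Next I descend gently to contact.

Call:
play_rows(commands=[[0,0,-0.2,0,0,0,1],[0,0,-0.2,0,0,0,1],[0,0,-0.1,0,0,0,1],[0,0,-0.03,0,0,0,1],[0,0,-0.03,0,0,0,1],[0,0,-0.03,0,0,0,1],[0,0,0,0,0,0,1],[0,0,0,0,0,0,1],[0,0,0,0,0,0,1],[0,0,0,0,0,0,1]])

```text
t: 5.5
tcp_pos: [0.5185, -0.0552, 0.2611]
tool_rot: [0.0, 0.779, 0.627, 0.0]
wrist_force: [-1.1, -0.2, -0.2]
grip_width: 0.006
grip_force: 0.0
```

Call:
play_rows(commands=[[0,0,-0.03,0,0,0,1],[0,0,0,0,0,0,1],[0,0,-0.03,0,0,0,1],[0,0,0,0,0,0,1],[0,0,0,0,0,0,1],[0,0,0,0,0,0,1],[0,0,0,0,0,0,1],[0,0,0,0,0,0,1],[0,0,0,0,0,0,1],[0,0,0,0,0,0,1]])

```text
t: 6.75
tcp_pos: [0.5185, -0.0551, 0.2592]
tool_rot: [-0.0, 0.779, 0.627, 0.0]
wrist_force: [-0.8, 0.1, 0.4]
grip_width: 0.008
grip_force: 0.0
```

Call:
play_rows(commands=[[0,0,-0.04,0,0,0,1],[0,0,0,0,0,0,1],[0,0,0,0,0,0,1],[0,0,0,0,0,0,1],[0,0,0,0,0,0,1],[0,0,0,0,0,0,1],[0,0,0,0,0,0,1],[0,0,0,0,0,0,1],[0,0,0,0,0,0,1],[0,0,0,0,0,0,1]])

```text
t: 8.0
tcp_pos: [0.5185, -0.0552, 0.258]
tool_rot: [0.0, 0.779, 0.627, 0.0]
wrist_force: [-0.2, -0.2, 1.0]
grip_width: 0.002
grip_force: 0.0
```

Call:
play_rows(commands=[[0,0,-0.03,0,0,0,1],[0,0,0,0,0,0,1],[0,0,0,0,0,0,1],[0,0,-0.03,0,0,0,1],[0,0,0,0,0,0,1],[0,0,0,0,0,0,1],[0,0,0,0,0,0,1],[0,0,0,0,0,0,1],[0,0,0,0,0,0,1],[0,0,0,0,0,0,1]])

```text
t: 9.25
tcp_pos: [0.5184, -0.0551, 0.2562]
tool_rot: [-0.0, 0.779, 0.627, 0.0]
wrist_force: [-0.8, -0.6, -0.4]
grip_width: 0.007
grip_force: 0.0
```

Call:
play_rows(commands=[[0,0,0.2,0,0,0,1],[0.13,-0.03,0,0,0,0,1],[0.13,-0.03,0,0,0,0,1],[0.07,-0.015,-0.04,0,0,0,1],[0,0,-0.04,0,0,0,1],[0,0,-0.02,0,0,0,1],[0,0,-0.02,0,0,0,1],[0,0,0,0,0,0,1],[0,0,0,0,0,0,1],[0,0,0,0,0,0,1]])

```text
t: 10.5
tcp_pos: [0.5286, -0.0575, 0.2596]
tool_rot: [0.0, 0.779, 0.627, 0.0]
wrist_force: [-2.1, 0.7, 8.3]
grip_width: 0.006
grip_force: 4.6
```

Call:
play_rows(commands=[[0.08,-0.018,0.01,0,0,0,1],[0.08,-0.018,0,0,0,0,1],[0.08,-0.018,0,0,0,0,1],[0.08,-0.018,0,0,0,0,1],[0.08,-0.018,-0.01,0,0,0,1],[0.08,-0.018,-0.02,0,0,0,1],[0.08,-0.018,-0.03,0,0,0,1],[0,0,0,0,0,0,1],[0,0,0,0,0,0,1],[0,0,0,0,0,0,1]])

```text
t: 11.75
tcp_pos: [0.5468, -0.0616, 0.2588]
tool_rot: [0.002, 0.779, 0.627, 0.002]
wrist_force: [2.1, -0.8, 7.0]
grip_width: 0.006
grip_force: 4.0
```

```bash
cat >> h.py <<'E'
yaw=-0.222;Rs=np.array([[np.cos(yaw),-np.sin(yaw)],[np.sin(yaw),np.cos(yaw)]]);o=np.array([.6222,-.0168])
def gauge(n="top",k=6):
    # sub-pixel: saturation-weighted centroids of green bar / red pointer, on plane z=.0435, station x
    t=grab(n,k);c=t["color"].astype(float);p=[proj(t,np.r_[Rs@q+o,.0435])[0] for q in((-.05,.055),(-.05,.015),(-.008,.055),(-.008,.015))]
    x0,y0=np.floor(np.min(p,0)).astype(int);x1,y1=np.ceil(np.max(p,0)).astype(int)
    r,g,b=[c[y0:y1,x0:x1,i] for i in range(3)];out={}
    for nm,w in(("green",g-np.maximum(r,b)),("red",r-np.maximum(g,b))):
        w=np.where(w>20,w,0);Y,X=np.nonzero(w)
        if len(X)==0: out[nm]=None;continue
        P=np.array([Rs.T@(ray(t,(x+x0,y+y0),.0435)[:2]-o) for x,y in zip(X,Y)]);ww=w[Y,X]
        out[nm]=np.r_[(P*ww[:,None]).sum(0)/ww.sum(),len(X)].round(4)
    return out
E
python3 -c "
from h import *
print(gauge('top',3),gauge('side',3));s=get_state();print(s['tcp_pos'],s['wrist_force'],s['t'])"
```

```text
{'green': array([-0.024 ,  0.0473, 14.    ]), 'red': array([-0.0327,  0.0293, 12.    ])} {'green': None, 'red': None}
[ 0.54680623 -0.06165239  0.25883095] [ 1.5502561  -0.75784919  8.13513555] 12.05
```

Call:
play_rows(commands=[[0,0,0.25,0,0,0,1],[0,0,0,0,0,0,1],[-0.36,0.08,0,0,0,0,1],[-0.36,0.08,0,0,0,0,1],[0,0,0,0,0,0,1],[0,0,-0.1,0,0,0,1],[0,0,-0.05,0,0,0,1],[0,0,-0.03,0,0,0,1],[0,0,-0.02,0,0,0,1],[0,0,0,0,0,0,1]])

```text
t: 13.3
tcp_pos: [0.5236, -0.0564, 0.2586]
tool_rot: [0.0, 0.779, 0.627, 0.0]
wrist_force: [-0.1, -0.2, 0.7]
grip_width: 0.005
grip_force: 0.0
```

Call:
play_rows(commands=[[0.08,-0.018,0.01,0,0,0,1],[0.08,-0.018,0.01,0,0,0,1],[0.08,-0.018,0,0,0,0,1],[0.08,-0.018,0,0,0,0,1],[0.08,-0.018,0,0,0,0,1],[0.08,-0.018,0,0,0,0,1],[0.08,-0.018,-0.02,0,0,0,1],[0.08,-0.018,-0.02,0,0,0,1],[0.08,-0.018,-0.02,0,0,0,1],[0,0,0,0,0,0,1]])

```text
t: 14.55
tcp_pos: [0.5471, -0.0618, 0.2588]
tool_rot: [0.002, 0.779, 0.627, 0.002]
wrist_force: [1.0, -1.6, 5.6]
grip_width: 0.008
grip_force: 2.9
```

```bash
python3 -c "
from h import *
print(gauge('top',2));s=get_state();print(s['tcp_pos'],s['wrist_force'],s['t'])"
```

```text
{'green': array([-0.024 ,  0.0479, 14.    ]), 'red': array([-0.0284,  0.0283, 12.    ])}
[ 0.54705434 -0.06176116  0.25883074] [ 0.51949649 -0.46280576  5.63968493] 14.65
```

Call:
play_rows(commands=[[0,0,0.25,0,0,0,1],[0,0,0,0,0,0,1],[-0.34,0.076,0,0,0,0,1],[-0.34,0.076,0,0,0,0,1],[0,0,0,0,0,0,1],[0,0,-0.1,0,0,0,1],[0,0,-0.05,0,0,0,1],[0,0,-0.03,0,0,0,1],[0,0,-0.03,0,0,0,1],[0,0,0,0,0,0,1]])

```text
t: 15.9
tcp_pos: [0.5248, -0.0567, 0.2586]
tool_rot: [-0.0, 0.779, 0.627, 0.0]
wrist_force: [0.0, -0.7, 0.8]
grip_width: 0.005
grip_force: 0.3
```

Call:
play_rows(commands=[[0.08,-0.018,0.01,0,0,0,1],[0.08,-0.018,0.01,0,0,0,1],[0.08,-0.018,0,0,0,0,1],[0.08,-0.018,0,0,0,0,1],[0.08,-0.018,0,0,0,0,1],[0.08,-0.018,0,0,0,0,1],[0.08,-0.018,-0.01,0,0,0,1],[0,0,0,0,0,0,1],[0,0,0,0,0,0,1],[0,0,0,0,0,0,1]])

```text
t: 17.15
tcp_pos: [0.5428, -0.0608, 0.2599]
tool_rot: [0.001, 0.779, 0.627, 0.001]
wrist_force: [0.1, -0.0, 4.7]
grip_width: 0.007
grip_force: 2.6
```

```bash
python3 -c "
from h import *
print(gauge('top',4));s=get_state();print(s['tcp_pos'],s['wrist_force'],s['t'])"
```

```text
{'green': array([-0.024 ,  0.0482, 14.    ]), 'red': array([-0.0251,  0.0289, 11.    ])}
[ 0.54281812 -0.06080377  0.25989365] [ 0.60382494 -0.84035355  5.30244301] 17.35
```

Call:
play_rows(commands=[[0.05,-0.012,0,0,0,0,1],[0.05,-0.012,-0.01,0,0,0,1],[0.06,-0.012,-0.01,0,0,0,1],[0,0,0,0,0,0,1],[0,0,0,0,0,0,1],[0,0,0.3,0,0,0,1],[0,0,0.5,0,0,0,1],[0,-0.5,0.7,0,0,0,1],[0,-1,0.5,0,0,0,1],[0,-1,0,0,0,0,1]])

```text
t: 18.6
tcp_pos: [0.5469, -0.137, 0.3206]
tool_rot: [0.001, 0.779, 0.627, 0.001]
wrist_force: [0.7, 0.4, 0.6]
grip_width: 0.009
grip_force: 0.0
```

```bash
python3 - <<'E'
from h import *
print(gauge('top',6),gauge('side',3))
t=grab("top",4);S=grab("side",4)
A=cv2.resize(t["color"][180:215,272:312],(400,350),interpolation=cv2.INTER_NEAREST);B=cv2.resize(S["color"][200:235,275:315],(400,350),interpolation=cv2.INTER_NEAREST)
cv2.imwrite("pics/a3.png",np.hstack([A,B])[:,:,::-1]);print(get_state()['t'])
E
```

```text
{'green': array([-0.0239,  0.0485, 15.    ]), 'red': array([-0.0245,  0.0286, 12.    ])} {'green': None, 'red': None}
19.45
```

View pics/a3.png

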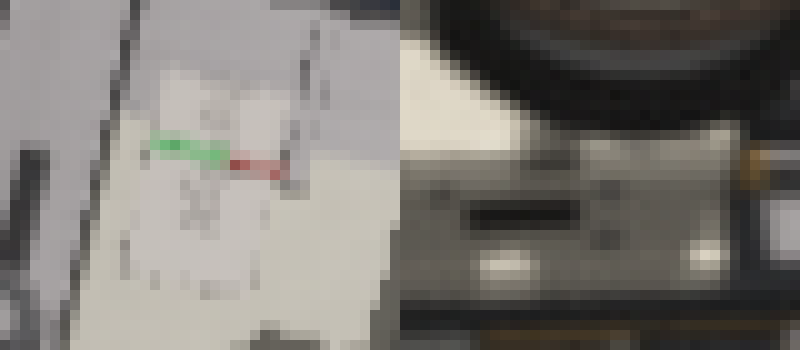

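Top view: the pointer (232–285, 162–175) is almost in line with the green bar (152–228, 143–160), roughly 0.5 mm short. The arm blocks the side view, so I'll move it back for a second check.

Call:
play_rows(commands=[[-1,0,0.5,0,0,0,1],[-1,0,0.5,0,0,0,1],[-1,0,0.5,0,0,0,1],[-1,0,0,0,0,0,1],[-0.5,0,0,0,0,0,1],[0,0,0,0,0,0,1],[0,0,0,0,0,0,1],[0,0,0,0,0,0,1],[0,0,0,0,0,0,1],[0,0,0,0,0,0,1]])

```text
t: 20.7
tcp_pos: [0.4116, -0.1365, 0.3632]
tool_rot: [-0.0, 0.779, 0.627, -0.0]
wrist_force: [0.1, 0.3, -0.6]
grip_width: 0.003
grip_force: 0.0
```

```bash
python3 - <<'E'
from h import *
print(gauge('top',6),gauge('side',6))
t=grab("top",4);S=grab("side",4)
for im,z in((t,.075),(S,.075)):
    m=cv2.inRange(cv2.cvtColor(im["color"],cv2.COLOR_RGB2HSV),(105,150,50),(125,255,255));N,L,st,_=cv2.connectedComponentsWithStats(m)
    for i in range(1,N):
        x,y,w,h,a=st[i]
        if a>200 and max(w,h)>70 and 250<x<330:
            Y,X=np.nonzero(L==i);P=np.array([ray(im,(u,v),z)[:2] for u,v in zip(X,Y)]);d=cv2.fitLine(P.astype(np.float32),2,0,.01,.01).ravel();print("yaw",np.arctan(-d[0]/d[1]))
B=cv2.resize(S["color"][195:235,275:325],(500,400),interpolation=cv2.INTER_NEAREST)
cv2.imwrite("pics/a4.png",B[:,:,::-1]);print(get_state()['t'])
E
```

```text
{'green': array([-0.0239,  0.048 , 13.    ]), 'red': array([-0.0245,  0.0286, 12.    ])} {'green': array([-0.0258,  0.0509, 13.    ]), 'red': array([-0.0266,  0.0334, 11.    ])}
yaw -0.22472546
yaw -0.22156222
21.7
```

View pics/a4.png

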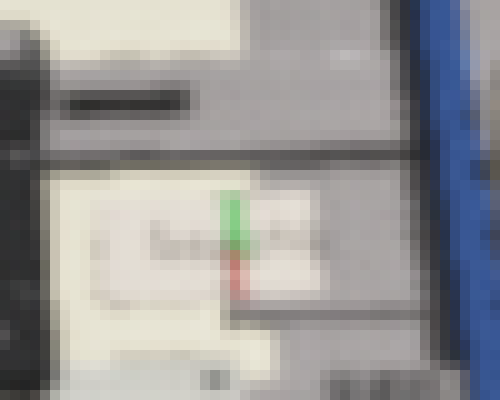

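The side view agrees: green (233,222), red (237,275), about 0.7 mm short. The rail gives yaw -0.223. I need one more nudge of about 4 mm at the rim.

Call:
play_rows(commands=[[0.83,0.515,0,0,0,0,1],[0.83,0.515,0,0,0,0,1],[0.83,0.515,0,0,0,0,1],[0.83,0.515,0,0,0,0,1],[0.83,0.515,0,0,0,0,1],[0,0,-0.63,0,0,0,1],[0,0,-0.63,0,0,0,1],[0,0,-0.63,0,0,0,1],[0,0,-0.63,0,0,0,1],[0,0,-0.63,0,0,0,1]])

```text
t: 22.95
tcp_pos: [0.5359, -0.0592, 0.2681]
tool_rot: [-0.0, 0.779, 0.627, -0.0]
wrist_force: [-0.5, 0.1, 0.2]
grip_width: 0.005
grip_force: 0.0
```

Call:
play_rows(commands=[[0,0,-0.18,0,0,0,1],[0,0,-0.07,0,0,0,1],[0,0,-0.04,0,0,0,1],[0,0,-0.03,0,0,0,1],[0,0,0,0,0,0,1],[0,0,0,0,0,0,1],[0.045,-0.01,0,0,0,0,1],[0.045,-0.01,0,0,0,0,1],[0.045,-0.01,0,0,0,0,1],[0,0,0,0,0,0,1]])

```text
t: 24.2
tcp_pos: [0.5402, -0.0602, 0.2597]
tool_rot: [0.0, 0.779, 0.627, 0.0]
wrist_force: [-1.5, 0.3, 5.7]
grip_width: 0.003
grip_force: 2.6
```

```bash
python3 -c "
from h import *
print(gauge('top',6));s=get_state();print(s['tcp_pos'],s['wrist_force'],s['t'])"
```

```text
{'green': array([-0.024 ,  0.0481, 14.    ]), 'red': array([-0.0241,  0.0282, 12.    ])}
[ 0.54021146 -0.0602031   0.25976715] [-0.31859743 -0.05739983  5.35835458] 24.5
```

The pointer is now on the mark: the two centroids are 0.1 mm apart. I'll lift off and work out the lever arc.

```bash
python3 - <<'E'
from h import *
hub=np.array([-.085,.09]);P=lambda th,r=.045,d=.016: Rs@(hub+r*np.array([-np.cos(th),np.sin(th)])-d*np.array([np.sin(th),np.cos(th)]))+o
p=get_state()["tcp_pos"];print("to start",((P(-.25)-p[:2])/.03).round(3),P(-.25).round(4))
th=np.linspace(-.25,1.35,21)
for a,b in zip(th,th[1:]): print(round(b,2),((P(b)-P(a))/.03).round(3),(-(max(b,0)-max(a,0))*180/np.pi/6).round(2),P(b).round(4))
E
```

```text
to start [-0.855  4.422] [0.5146 0.0725]Traceback (most recent call last):
  File "<stdin>", line 5, in <module>
AttributeError: 'float' object has no attribute 'round'
```

Call:
play_rows(commands=[[0,0,0.3,0,0,0,1],[0,0,0.6,0,0,0,1],[0,0,0.7,0,0,0,1],[0,0,0.4,0,0,0,1],[0,0,0,0,0,0,1],[-0.1,0.8,0,0,0,0,1],[-0.1,0.8,0,0,0,0,1],[-0.1,0.8,0,0,0,0,1],[-0.1,0.8,0,0,0,0,1],[0,0,0,0,0,0,1]])

```text
t: 25.75
tcp_pos: [0.5273, 0.038, 0.3185]
tool_rot: [-0.001, 0.778, 0.628, -0.0]
wrist_force: [-0.4, 0.0, -1.0]
grip_width: 0.003
grip_force: 0.0
```

```bash
python3 - <<'E'
from h import *
print(gauge('top',3))
hub=np.array([-.085,.09]);P=lambda th,r=.045,d=.016: Rs@(hub+r*np.array([-np.cos(th),np.sin(th)])-d*np.array([np.sin(th),np.cos(th)]))+o
th=np.linspace(-.25,1.35,21)
for a,b in zip(th,th[1:]): print(round(b,2),((P(b)-P(a))/.03).round(3),round(-(max(b,0)-max(a,0))*180/np.pi/6,2),P(b).round(4))
E
```

```text
{'green': None, 'red': None}
-0.17 [-0.041  0.12 ] 0.0 [0.5133 0.0761]
-0.09 [-0.031  0.123] 0.0 [0.5124 0.0798]
-0.01 [-0.021  0.125] 0.0 [0.5117 0.0835]
0.07 [-0.011  0.127] -0.67 [0.5114 0.0873]
0.15 [-0.001  0.127] -0.76 [0.5114 0.0912]
0.23 [0.009 0.127] -0.76 [0.5116 0.095 ]
0.31 [0.019 0.126] -0.76 [0.5122 0.0987]
0.39 [0.029 0.124] -0.76 [0.5131 0.1025]
0.47 [0.039 0.121] -0.76 [0.5142 0.1061]
0.55 [0.048 0.118] -0.76 [0.5157 0.1096]
0.63 [0.058 0.113] -0.76 [0.5174 0.113 ]
0.71 [0.067 0.109] -0.76 [0.5194 0.1163]
0.79 [0.075 0.103] -0.76 [0.5217 0.1194]
0.87 [0.083 0.097] -0.76 [0.5242 0.1223]
0.95 [0.09 0.09] -0.76 [0.5269 0.125 ]
1.03 [0.097 0.082] -0.76 [0.5298 0.1274]
1.11 [0.104 0.074] -0.76 [0.5329 0.1296]
1.19 [0.109 0.066] -0.76 [0.5362 0.1316]
1.27 [0.114 0.057] -0.76 [0.5396 0.1333]
1.35 [0.118 0.047] -0.76 [0.5432 0.1347]
```

Call:
play_rows(commands=[[-0.21,0.57,0,0,0,0,1],[-0.21,0.58,0,0,0,0,1],[0,0,0,0,0,0,1],[0,0,-0.5,0,0,0,1],[0,0,-0.5,0,0,0,1],[0,0,-0.5,0,0,0,1],[0,0,-0.5,0,0,0,1],[0,0,-0.4,0,0,0,1],[0,0,-0.35,0,0,0,1],[0,0,0,0,0,0,1]])

```text
t: 27.15
tcp_pos: [0.5149, 0.0702, 0.2358]
tool_rot: [-0.0, 0.779, 0.627, -0.001]
wrist_force: [0.9, 0.8, 0.7]
grip_width: 0.004
grip_force: 0.0
```

Call:
play_rows(commands=[[-0.04,0.16,0,0,0,0,1],[-0.03,0.15,0,0,0,0,1],[-0.02,0.125,0,0,0,0,1],[-0.01,0.127,0,0,0,-0.67,1],[0,0.127,0,0,0,-0.76,1],[0.01,0.127,0,0,0,-0.76,1],[0.02,0.126,0,0,0,-0.76,1],[0.03,0.124,0,0,0,-0.76,1],[0.04,0.12,0,0,0,-0.76,1],[0.05,0.118,0,0,0,-0.76,1]])

```text
t: 28.4
tcp_pos: [0.5165, 0.1097, 0.2369]
tool_rot: [-0.0, 0.92, 0.392, -0.0]
wrist_force: [0.2, -1.2, -0.7]
grip_width: 0.004
grip_force: 0.5
```

Call:
play_rows(commands=[[0.058,0.113,0,0,0,-0.76,1],[0.067,0.109,0,0,0,-0.76,1],[0.075,0.103,0,0,0,-0.76,1],[0.083,0.097,0,0,0,-0.76,1],[0.09,0.09,0,0,0,-0.76,1],[0.097,0.082,0,0,0,-0.76,1],[0.104,0.074,0,0,0,-0.76,1],[0.05,0.04,0,0,0,-0.4,1],[0,0,0,0,0,0,1],[0,0,0,0,0,0,1]])

```text
t: 29.65
tcp_pos: [0.5355, 0.1307, 0.2368]
tool_rot: [0.0, 0.995, 0.104, 0.0]
wrist_force: [0.6, 0.2, -0.2]
grip_width: 0.003
grip_force: 0.0
```

```bash
python3 - <<'E'
from h import *
print(gauge('top',2),get_state()["wrist_force"].round(2))
t=grab("top");S=grab("side")
A=cv2.resize(t["color"][165:240,245:320],(400,400),interpolation=2);B=cv2.resize(S["color"][160:250,245:335],(400,400),interpolation=2)
cv2.imwrite("pics/a5.png",np.hstack([A,B])[:,:,::-1])
E
```

```text
{'green': array([-0.0238,  0.0483, 14.    ]), 'red': array([-0.0241,  0.0282, 12.    ])} [0.06 0.01 0.26]
```

View pics/a5.png

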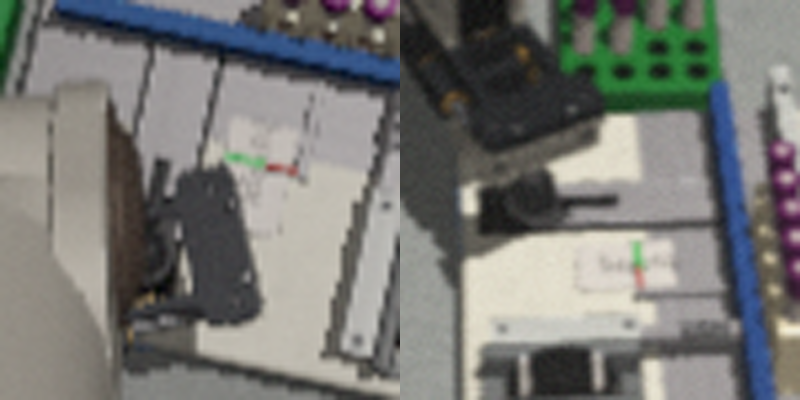

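The pointer is still on the mark, and the gripper hides the lever. I'll continue toward the stop in small steps.

Call:
play_rows(commands=[[0.11,0.066,0,0,0,-0.76,1],[0.114,0.057,0,0,0,-0.76,1],[0.03,0.01,0,0,0,0,1],[0.03,0.01,0,0,0,0,1],[0,0,0,0,0,0,1],[0,0,0,0,0,0,1],[0,0,0,0,0,0,1],[0,0,0,0,0,0,1],[0,0,0,0,0,0,1],[0,0,0,0,0,0,1]])

```text
t: 31.1
tcp_pos: [0.542, 0.1341, 0.2361]
tool_rot: [0.001, 1.0, 0.025, -0.003]
wrist_force: [-6.7, -2.4, 4.5]
grip_width: 0.002
grip_force: 3.7
```

About 7 N with a 1 N drag means the lever is at its stop. I'll back off and look.

Call:
play_rows(commands=[[-0.1,0,0,0,0,0,1],[-0.3,0,0,0,0,0,1],[-0.4,0,0,0,0,0,1],[0,0,0.4,0,0,0,1],[0,0,0.9,0,0,0,1],[0,0,1,0,0,0,1],[-0.5,0,1,0,0,0,1],[-1,0,0.5,0,0,0,1],[-1,0,0,0,0,0,1],[-0.5,0,0,0,0,0,1]])

```text
t: 32.35
tcp_pos: [0.429, 0.1351, 0.3516]
tool_rot: [-0.001, 1.0, 0.025, 0.0]
wrist_force: [0.8, 0.3, -0.3]
grip_width: 0.002
grip_force: 0.0
```

```bash
python3 - <<'E'
from h import *
print(gauge('top',4),gauge('side',4))
t=grab("top");S=grab("side")
for im in(t,S):
    m=cv2.inRange(cv2.cvtColor(im["color"],cv2.COLOR_RGB2HSV),(3,170,120),(20,255,255));m[:165]=0;m[250:]=0;m[:,:235]=0;m[:,320:]=0
    Y,X=np.nonzero(m);
    if len(X): 
        P=np.array([Rs.T@(ray(im,(u,v),.073)[:2]-o) for u,v in zip(X,Y)]);d=P.mean(0)-[-.085,.09];print(len(X),d.round(4),"theta",np.arctan2(d[1],-d[0]))
A=cv2.resize(t["color"][165:240,235:310],(400,400),interpolation=2);B=cv2.resize(S["color"][160:250,245:335],(400,400),interpolation=2)
cv2.imwrite("pics/a6.png",np.hstack([A,B])[:,:,::-1]);print(get_state()["t"])
E
```

```text
{'green': array([-0.0239,  0.048 , 13.    ]), 'red': array([-0.0241,  0.0282, 12.    ])} {'green': array([-0.0259,  0.0508, 12.    ]), 'red': array([-0.026 ,  0.0329,  9.    ])}
33 [-0.0114  0.0447] theta 1.3215978753971824
45 [-0.0121  0.0422] theta 1.2917208135472131
32.85
```

View pics/a6.png

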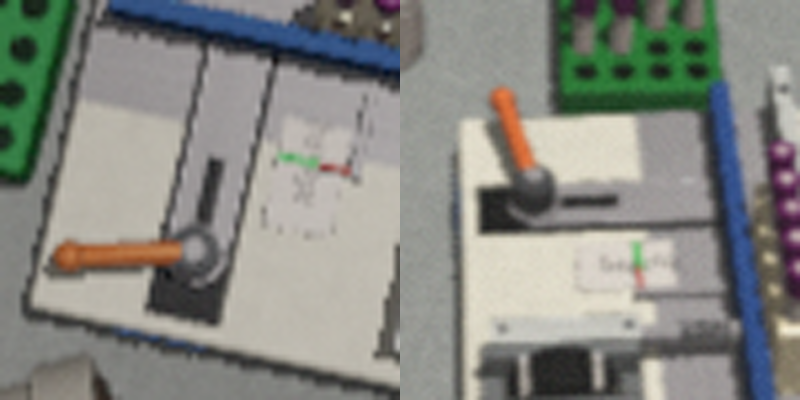

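Both views show the lever at its stop, at about 1.3 rad. The pointer is in line with the green mark to within 0.2 mm, and the arm is clear.

```bash
python3 -c "
from plant import *
print(close_job())"
```

```text
the job is handed in; nothing more can be done
None
```

The job is handed in: both cameras show the pointer within about 0.2 mm of the middle of the green mark and the clamp lever at its stop (about 1.3 rad), with the arm withdrawn at about 33 s of the 61 s limit.

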